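Put the LED modules on their own burn-in stations

TASK

The four LED modules have been set up on the wrong burn-in stations: each driver is preset for one colour. Change them round so that every module stands flat inside the ring of its own lens colour, parking a module on the empty cork pad (or any clear spot) on the way. Keep the modules upright and set each down gently, without dropping it, and leave the flux bottle standing where it is.

Things in the scene. Friction and masses are not known exactly. Their poses are not given: they have to be found in the camera images.
- module_red: LED module with the red lens, loose: an upright aluminium cylinder (finned heat sink, black foot and bezel) 44 mm in diameter and 50 mm high, grippable anywhere on its sides, with a red lens dome 39 mm across on top, 62 mm high in all, 0.09 to 0.18 kg. Origin at the centre of its underside, z up along its axis; round, so its yaw does not matter.
- module_yellow: LED module with the yellow lens, loose: an upright aluminium cylinder (finned heat sink, black foot and bezel) 44 mm in diameter and 50 mm high, grippable anywhere on its sides, with a yellow lens dome 39 mm across on top, 62 mm high in all, 0.09 to 0.18 kg. Origin at the centre of its underside, z up along its axis; round, so its yaw does not matter.
- module_green: LED module with the green lens, loose: an upright aluminium cylinder (finned heat sink, black foot and bezel) 44 mm in diameter and 50 mm high, grippable anywhere on its sides, with a green lens dome 39 mm across on top, 62 mm high in all, 0.09 to 0.18 kg. Origin at the centre of its underside, z up along its axis; round, so its yaw does not matter.
- module_blue: LED module with the blue lens, loose: an upright aluminium cylinder (finned heat sink, black foot and bezel) 44 mm in diameter and 50 mm high, grippable anywhere on its sides, with a blue lens dome 39 mm across on top, 62 mm high in all, 0.09 to 0.18 kg. Origin at the centre of its underside, z up along its axis; round, so its yaw does not matter.
- station_red: red burn-in station, fixed: aluminium plate 90 x 90 mm, top 10 mm above the table, with a red ring on it (inner diameter 62, outer 80 mm, top at 14 mm). Behind it (own +x, 47 to 87 mm from the ring's centre) its driver, a grey box 90 mm wide, 41 mm high, with a red strip. Origin: ring's centre at table height; a module stands in the ring with its underside 10 mm above it.
- station_yellow: yellow burn-in station, fixed: aluminium plate 90 x 90 mm, top 10 mm above the table, with a yellow ring on it (inner diameter 62, outer 80 mm, top at 14 mm). Behind it (own +x, 47 to 87 mm from the ring's centre) its driver, a grey box 90 mm wide, 41 mm high, with a yellow strip. Origin: ring's centre at table height; a module stands in the ring with its underside 10 mm above it.
- station_green: green burn-in station, fixed: aluminium plate 90 x 90 mm, top 10 mm above the table, with a green ring on it (inner diameter 62, outer 80 mm, top at 14 mm). Behind it (own +x, 47 to 87 mm from the ring's centre) its driver, a grey box 90 mm wide, 41 mm high, with a green strip. Origin: ring's centre at table height; a module stands in the ring with its underside 10 mm above it.
- station_blue: blue burn-in station, fixed: aluminium plate 90 x 90 mm, top 10 mm above the table, with a blue ring on it (inner diameter 62, outer 80 mm, top at 14 mm). Behind it (own +x, 47 to 87 mm from the ring's centre) its driver, a grey box 90 mm wide, 41 mm high, with a blue strip. Origin: ring's centre at table height; a module stands in the ring with its underside 10 mm above it.
- cork_pad: the free spot, fixed: a plain empty cork pad 88 x 88 mm in a flat steel tray 94 x 94 mm, its top 10 mm above the table. Origin at its centre at table height.
- flux_bottle: a bystander, loose: white plastic flux bottle with a black cap, 34 mm in diameter and 75 mm high, standing among the stations. Origin at the centre of its underside.

How it is judged:
By the outcome, as a careful person would: the job done as asked, in the order asked, and still so for the second after the job is handed in, with the robot touching nothing.
It also fails if it takes over 131 s, if anything falls off the work surface, if the arm or the gripper's body presses on something with over 40 N, if the wrist force passes 120 N, or if a joint passes its speed limit or range.

ROBOT

A 6-joint arm with a two-finger parallel gripper is mounted at the origin on the work surface. World frame = base frame: x ahead of the robot, y to its left, z up, the work surface at z = 0. Lengths are in m, angles in rad, forces in N, time in s.
With the tool pointing down it reaches from about 0.425 to 0.95 m from the base axis. Payload 3.5 kg.
Tool frame: the origin (TCP) lies midway between the tips of the shut fingers; the grasp point (between the pads) lies 19 mm behind it; z points along the fingers, y is the line along which they close (so a half turn about z gives the same grasp; the last joint's range is limited). The gripper opens to 85 mm and grips with 20 to 120 N. Pads are 22 mm wide; open, the fingers measure 114 mm over their backs; the gripper's body (76 mm by 85 mm) begins 54 mm behind the grasp point. The pads swing forward as they close: fully open they stand 13 mm farther back than shut.
Start: joints at [1.042, 0.286, 1.577, -0, 1.279, -0.15], TCP at [0.25, 0.627, 0.231] pointing down, gripper open.
Joint ranges: [-2.77, 2.77], [-0.9, 2.22], [0.21, 2.48], [-1.53, 4.67], [0.24, 2.81], [-2.84, 2.84]. Speed limits (rad/s): [2.79, 2.79, 3.14, 3.14, 3.14, 3.14].

INTERFACE

Orientations are given as a unit quaternion [x, y, z, w].
In Python, from plant import ctrl, cams, order gives the robot as it stands.
- The arm moves only by the tool move_arm, never from a script. Its argument "plan" is one flat list of numbers, 7 for each row, row after row: the shift along the world's x, y, z in mm, then the turn, a rotation vector about the world's x, y, z in degrees, then the finger opening in mm, from 0 to 85.4. A call has 1 to 12 rows; each row shifts and turns the commanded pose from where the row before left it; what a row does not reach is not made up. A row lasts 1/10 s, in which the tool goes at most 50 mm and 8.59 degrees, less where a joint would pass 70% of its speed; a pose out of reach is approached as far as the arm can. A call is refused whole if a number of a shift passes 50 or a number of a turn 8.59, either way. A call with a gripper value outside its range is refused whole. The fingers move at their own pace and stop on an object; "newtons" is the grip in N (left out, the last holds). Time passes only in rows, so rows that do not move let the fingers close. It gives the time, the measured TCP pose, the force, the opening and the grip force at its end, in the units of the state.
- ctrl.get_state(): the state, without advancing time (a new reading comes with each control period).
- cams.read_camera(name): name is "scene" or "top" or "wrist"; returns a dict with "color" (384x512x3 uint8, red, green, blue), "fov_y" (degrees; the focal length in pixels is half the picture's height over the tangent of half this angle, whatever the lens; pixels are square), "cx", "cy" (the principal point, pixels), "origin" and "orientation" of the camera in the world; the wrist camera has in their place "T_tool_cam" (4x4, takes a point from camera to tool coordinates, whose origin is the TCP and whose axes are the flange's). Camera axes: x right, y up, looking along -z (the intrinsics and any distortion apply to the point x, -y, -z); pixel columns grow to the right and rows downward; lengths in m; the calibration is good to about 2 mm. The wrist camera is an equidistant fisheye: a pixel r from the principal point sees the ray r / f radians off the axis. A picture is of the moment at which its call begins: read the wrist's pose just before it. There is no depth.
- order.sign_off(): hands the job in; it is judged then, once.
The state is a dict: "time": time; "qpos": joint angles; "dq": joint speeds; "joint_efforts": joint torques, N m; "eef_pos": TCP position; "tcp_rot": TCP orientation; "contact_force": force on the tool from outside, world axes, zero at the start; "wrist_torque": the same for the moment, N m; "opening": opening from 0.0 (shut) to 1.0 (fully open); "finger_force": force on a finger pad.
Only numpy, scipy, OpenCV 4.12 (cv2) and the standard library are available. Lean on these libraries where they do the work, as an engineer would, in place of code of your own. Each camera call takes 0.05 s, during which the arm holds its last target. There are 200 camera calls.

## Working session

There is one attempt and no reset: what is moved stays moved. The work goes in short steps, Python scripts to look and compute and a tool call to move; the robot and the scene stay as the last step left them, time stands still between calls to the robot, and variables do not carry over. Pictures are saved under pics/ and viewed, at most 14 in all, crops included, and the job is handed in when it is done.

Besides the shell and the picture viewer there is one more tool, called after ">>>" as name(argument=value, ...) on one line, values as JSON. move_arm: Moves the arm, as the interface text tells. Its arguments: {"type":"object","properties":{"plan":{"type":"array","items":{"type":"number"}},"newtons":{"type":"number"}},"required":["plan"]}

```bash
mkdir -p pics
python3 - <<'E'
from plant import ctrl,cams,order
import cv2,json,numpy as np
for n in("top","scene"):
    c=cams.read_camera(n); cv2.imwrite(f"pics/{n}0.png",c.pop("color")[:,:,::-1]); print(n,c)
s=ctrl.get_state();print(s['time'],s['eef_pos'],s['tcp_rot'],s['opening'])
E
```

```text
top {'fov_y': 48.67621196240249, 'cx': 252.45561003472955, 'cy': 194.86727419763773, 'origin': array([0.44246044, 0.0043665 , 0.93805877]), 'orientation': array([-0.04996492,  0.04549901,  0.70718336, -0.70379332])}
scene {'fov_y': 49.47598389369258, 'cx': 258.679023795094, 'cy': 191.1092859870848, 'origin': array([ 0.81716406, -0.33294989,  0.71444185]), 'orientation': array([0.27416586, 0.09726821, 0.319659  , 0.90177054])}
0.1 [0.24927599 0.62663673 0.23007441] [ 1.88265271e-01  9.82117629e-01 -1.01189654e-03 -3.55627916e-04] 1.0007190351133897
```

View pics/top0.png

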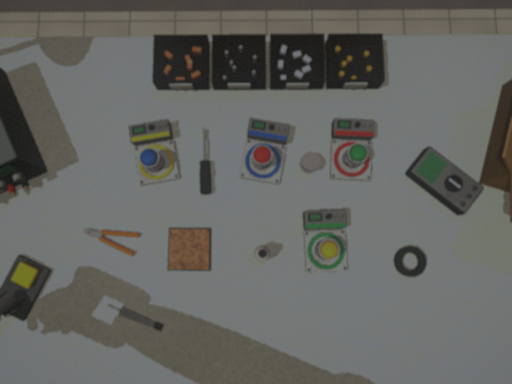

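View pics/scene0.png

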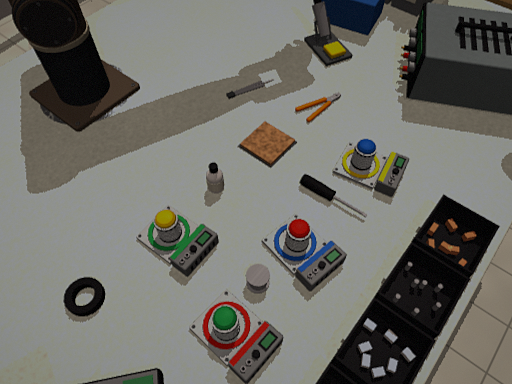

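```bash
cat > h.py <<'E'
import numpy as np
from scipy.spatial.transform import Rotation as R
def ray(c,u,v,h=384):
    f=h/2/np.tan(np.radians(c['fov_y'])/2)
    d=np.array([(u-c['cx'])/f,-(v-c['cy'])/f,-1]); return R.from_quat(c['orientation']).apply(d)
def hit(c,u,v,z):
    d=ray(c,u,v); o=c['origin']; return (o+d*(z-o[2])/d[2])
def proj(c,p):
    f=192/np.tan(np.radians(c['fov_y'])/2); q=R.from_quat(c['orientation']).inv().apply(np.array(p)-c['origin'])
    return c['cx']+f*q[...,0]/-q[...,2], c['cy']-f*q[...,1]/-q[...,2]
E
python3 - <<'E'
import cv2
t=cv2.imread("pics/top0.png");s=cv2.imread("pics/scene0.png")
cv2.imwrite("pics/tc.png",cv2.convertScaleAbs(cv2.resize(t[115:280,125:385],None,fx=3,fy=3,interpolation=2),alpha=1.5))
cv2.imwrite("pics/sc.png",cv2.convertScaleAbs(cv2.resize(s[115:380,130:420],None,fx=2.2,fy=2.2,interpolation=2),alpha=1.3))
E
```

```text
(no output)
```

View pics/tc.png

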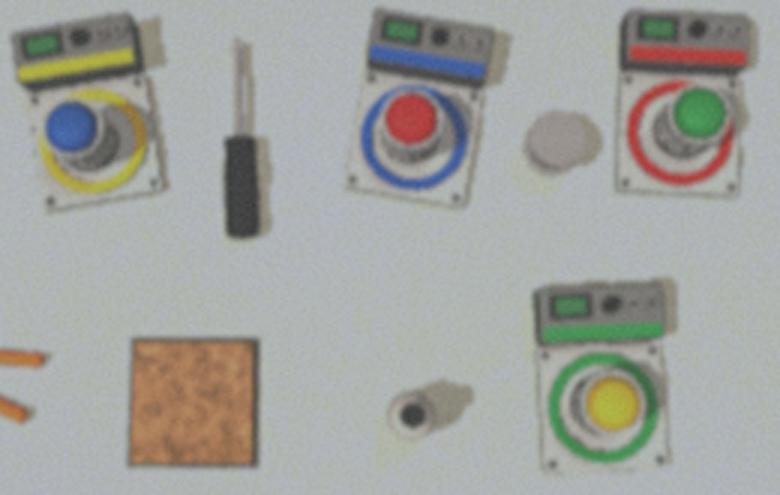

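View pics/sc.png

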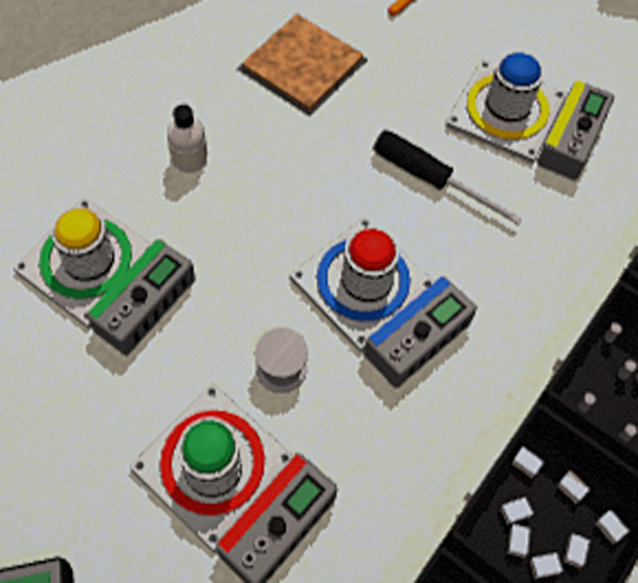

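```bash
cat > m.py <<'E'
from plant import cams
from h import *
from scipy.optimize import least_squares
T=cams.read_camera("top");S=cams.read_camera("scene")
a=np.linspace(0,2*np.pi,73)
def circ(x,y,r,z): return np.c_[x+r*np.cos(a),y+r*np.sin(a),0*a+z]
def dome(x,y,zb):
    return np.vstack([circ(x,y,.0195*np.cos(t),zb+.05+.012*np.sin(t)) for t in np.linspace(0,1.57,8)])
def bb(c,P):
    u,v=proj(c,P); return np.array([u.min(),u.max(),v.min(),v.max()])
def fit(c,box,mk):
    m=np.isfinite(box)
    r=least_squares(lambda p:(bb(c,mk(*p))-box)[m],[.5,0]); return r.x.round(4),np.abs(r.fun).max().round(1)
tf=lambda b:np.r_[125+(np.array(b[:2])+.5)/3-.5,115+(np.array(b[2:])+.5)/3-.5]
sf=lambda b:np.r_[130+(np.array(b[:2])+.5)/2.2-.5,115+(np.array(b[2:])+.5)/2.2-.5]
ring=lambda x,y:circ(x,y,.04,.014)
dm=lambda x,y:dome(x,y,.01)
E
cat > n.py <<'E'
from m import *
n=np.nan
for k,b,s in [("Y",(40,147,89,194),(467,549,62,139)),("B",(361,467,86,188),(316,410,234,320)),("R",(627,733,81,185),(160,264,411,515)),("G",(550,658,353,461),(40,132,217,299))]:
    print("ring",k,*fit(T,tf(b),ring),*fit(S,sf(s),ring))
for k,b,s in [("b",(46,97,100,151),(498,542,53,89)),("r",(385,438,93,145),(348,398,228,271)),("g",(674,727,86,138),(182,237,420,473)),("y",(587,641,377,430),(54,104,208,249))]:
    print("mod",k,*fit(T,tf(b),dm),*fit(S,sf(s),dm))
for k,u,v,z in [("pad",195,402,.01),("bottle cap",412,415,.075),("reel",560,137,.03)]:
    q=tf((u,u,v,v));print(k,hit(T,q[0],q[2],z))
for k,u,v,z in [("pad",304,62,.01),("cap",182,112,.073),("reel",281,353,.025)]:
    q=sf((u,u,v,v));print(k,hit(S,q[0],q[2],z))
E
python3 n.py
```

```text
ring Y [0.6436 0.2245] 0.1 [0.64   0.2298] 2.8
ring B [ 0.6456 -0.0131] 0.7 [ 0.6436 -0.0119] 0.4
ring R [ 0.6475 -0.2098] 0.4 [ 0.6477 -0.2102] 0.7
ring G [ 0.4468 -0.1481] 0.7 [ 0.4471 -0.1476] 0.3
mod b [0.6449 0.2293] 0.8 [0.6431 0.2282] 0.3
mod r [ 0.6482 -0.0105] 0.4 [ 0.6474 -0.0088] 0.4
mod g [ 0.652 -0.214] 0.5 [ 0.6504 -0.2115] 0.5
mod y [ 0.4488 -0.1474] 0.8 [ 0.448  -0.1452] 0.5
pad [0.45146639 0.14680984 0.01      ]
bottle cap [ 0.4415317  -0.00913611  0.075     ]
reel [ 0.6412515  -0.11890239  0.03      ]
pad [0.45498067 0.14584233 0.01      ]
cap [ 0.43968464 -0.00940083  0.073     ]
reel [ 0.63627023 -0.11345043  0.025     ]
```

>>> move_arm(plan=[33,-46,0,0,0,7.2,85,33,-46,0,0,0,7.2,85,33,-46,0,0,0,7.3,85,33,-46,0,0,0,0,85,33,-46,0,0,0,0,85,33,-46,0,0,0,0,85,40,-25,-20,0,0,0,85,40,-25,-20,0,0,0,85,40,-25,-20,0,0,0,85,40,-25,-20,0,0,0,85,37,-22,-20,0,0,0,85,0,0,0,0,0,0,85], newtons=60)

```text
time: 1.4
eef_pos: [0.6193, 0.2596, 0.1284]
tcp_rot: [0.003, 1.0, -0.001, -0.003]
contact_force: [-0.0, 0.3, -0.3]
opening: 0.995
finger_force: 0.0
```

>>> move_arm(plan=[12.5,-15.5,0,0,0,0,85,12,-15.5,0,0,0,0,85,0,0,0,0,0,0,85,0,0,-30,0,0,0,85,0,0,-30,0,0,0,85,0,0,-25,0,0,0,85,0,0,-12,0,0,0,85,0,0,0,0,0,0,85,0,0,0,0,0,0,85])

```text
time: 2.3
eef_pos: [0.6428, 0.2333, 0.0378]
tcp_rot: [-0.0, 1.0, 0.0, 0.001]
contact_force: [-0.3, -0.1, -0.1]
opening: 0.997
finger_force: 0.0
```

Run:
```python
from plant import ctrl,cams
import cv2
print(ctrl.get_state()['eef_pos'],ctrl.get_state()['qpos'])
c=cams.read_camera("wrist")['color'];cv2.imwrite("pics/w1.png",c[:,:,::-1])
```

```text
[0.64284569 0.23333114 0.03783779] [ 2.00072701e-01  5.06997316e-01  1.66418210e+00  8.35247638e-05
  9.68201426e-01 -1.37120463e+00]
```

View pics/w1.png

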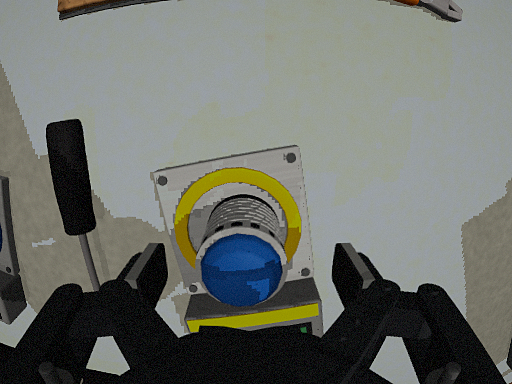

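>>> move_arm(plan=[1,-4.5,0,0,0,0,85,0,0,-6,0,0,0,85,0,0,0,0,0,0,44,0,0,0,0,0,0,36,0,0,0,0,0,0,36,0,0,0,0,0,0,36,0,0,0,0,0,0,36,0,0,0,0,0,0,36], newtons=60)

```text
time: 3.15
eef_pos: [0.6435, 0.2284, 0.0306]
tcp_rot: [0.0, 1.0, 0.0, 0.0]
contact_force: [0.7, 0.3, 1.5]
opening: 0.496
finger_force: 61.4
```

>>> move_arm(plan=[0,0,10,0,0,0,36,0,0,25,0,0,0,36,0,0,25,0,0,0,36,-20,-8,0,0,0,0,36,-35,-15,0,0,0,0,36,-35,-15,0,0,0,0,36,-35,-15,0,0,0,0,36,-35,-15,0,0,0,0,36,-20,-9,0,0,0,0,36,-10,-5,0,0,0,0,36,0,0,0,0,0,0,36,0,0,0,0,0,0,36])

```text
time: 4.35
eef_pos: [0.4543, 0.1465, 0.0909]
tcp_rot: [0.0, 1.0, 0.0, 0.001]
contact_force: [-0.2, -0.6, -1.1]
opening: 0.496
finger_force: 61.2
```

>>> move_arm(plan=[0,0,-20,0,0,0,36,0,0,-20,0,0,0,36,0,0,-12,0,0,0,36,0,0,-4,0,0,0,36,0,0,-2,0,0,0,36,0,0,-1,0,0,0,36,0,0,0,0,0,0,36,0,0,0,0,0,0,36])

```text
time: 5.15
eef_pos: [0.4537, 0.1464, 0.032]
tcp_rot: [0.0, 1.0, 0.0, 0.001]
contact_force: [-0.1, -0.0, -2.0]
opening: 0.494
finger_force: 61.2
```

>>> move_arm(plan=[0,0,-0.7,0,0,0,36,0,0,-0.7,0,0,0,36,0,0,0,0,0,0,36,0,0,0,0,0,0,36])

```text
time: 5.55
eef_pos: [0.4535, 0.1464, 0.0305]
tcp_rot: [-0.0, 1.0, 0.0, 0.0]
contact_force: [-1.7, -0.2, 4.9]
opening: 0.497
finger_force: 61.6
```

>>> move_arm(plan=[0,0,0,0,0,0,50,0,0,0,0,0,0,65,0,0,0,0,0,0,85,0,0,0,0,0,0,85,0,0,10,0,0,0,85,0,0,40,0,0,0,85,0,0,50,0,0,0,85,0,-40,0,0,0,0,85,0,-45,0,0,0,0,85,0,-45,0,0,0,0,85,0,-45,0,0,0,0,85,0,-45,0,0,0,0,85])

```text
time: 6.75
eef_pos: [0.453, -0.0754, 0.1309]
tcp_rot: [-0.0, 1.0, -0.0, 0.001]
contact_force: [1.0, -0.6, 0.5]
opening: 0.994
finger_force: 0.0
```

>>> move_arm(plan=[-2,-40,0,0,0,0,85,-3,-25,0,0,0,0,85,0,-5,0,0,0,0,85,0,0,0,0,0,0,85,0,0,0,0,0,0,85])

```text
time: 7.25
eef_pos: [0.4481, -0.1428, 0.1299]
tcp_rot: [-0.0, 1.0, 0.0, -0.0]
contact_force: [-0.2, -0.1, -0.5]
opening: 0.994
finger_force: 0.0
```

Run:
```python
from plant import ctrl,cams
import cv2
c=cams.read_camera("top")['color'];cv2.imwrite("pics/t2.png",cv2.resize(c[110:290,125:385,::-1],None,fx=2.5,fy=2.5))
```

```text
(no output)
```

View pics/t2.png

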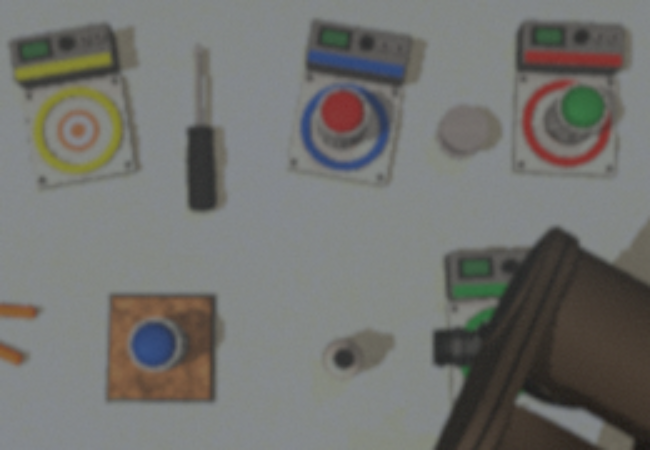

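>>> move_arm(plan=[0,-3.5,0,0,0,0,85,0,0,-30,0,0,0,85,0,0,-35,0,0,0,85,0,0,-25,0,0,0,85,0,0,-9,0,0,0,85,0,0,0,0,0,0,85,0,0,0,0,0,0,44,0,0,0,0,0,0,36,0,0,0,0,0,0,36,0,0,0,0,0,0,36,0,0,0,0,0,0,36,0,0,0,0,0,0,36])

```text
time: 8.5
eef_pos: [0.4496, -0.148, 0.0327]
tcp_rot: [0.0, 1.0, -0.001, 0.002]
contact_force: [0.4, 0.6, 5.8]
opening: 0.494
finger_force: 61.2
```

>>> move_arm(plan=[0,0,10,0,0,0,36,0,0,25,0,0,0,36,0,0,35,0,0,0,36,0,0,30,0,0,0,36,10,20,0,0,0,0,36,20,38,0,0,0,0,36,20,38,0,0,0,0,36,20,38,0,0,0,0,36,20,38,0,0,0,0,36,20,38,0,0,0,0,36,20,38,0,0,0,0,36,20,38,0,0,0,0,36])

```text
time: 9.7
eef_pos: [0.5981, 0.1405, 0.1308]
tcp_rot: [-0.0, 1.0, -0.0, -0.0]
contact_force: [0.7, -0.7, -1.3]
opening: 0.496
finger_force: 61.1
```

>>> move_arm(plan=[20,38,0,0,0,0,36,15,30,0,0,0,0,36,9,18,0,0,0,0,36,0,0,0,0,0,0,36,0,0,0,0,0,0,36])

```text
time: 10.2
eef_pos: [0.6414, 0.2246, 0.1304]
tcp_rot: [-0.0, 1.0, -0.0, -0.001]
contact_force: [-0.4, -0.5, -0.4]
opening: 0.494
finger_force: 61.1
```

>>> move_arm(plan=[2,0,-10,0,0,0,36,0,0,-25,0,0,0,36,0,0,-30,0,0,0,36,0,0,-20,0,0,0,36,0,0,-8,0,0,0,36,0,0,-2,0,0,0,36,0,0,-1,0,0,0,36,0,0,0,0,0,0,36,0,0,0,0,0,0,36])

```text
time: 11.1
eef_pos: [0.6451, 0.2249, 0.0365]
tcp_rot: [0.0, 1.0, 0.0, 0.001]
contact_force: [-0.4, 0.4, -1.1]
opening: 0.497
finger_force: 61.1
```

>>> move_arm(plan=[0,0,-1.5,0,0,0,36,0,0,-1,0,0,0,36,0,0,-0.7,0,0,0,36,0,0,0,0,0,0,36,0,0,0,0,0,0,36])

```text
time: 11.6
eef_pos: [0.6444, 0.2249, 0.0327]
tcp_rot: [-0.0, 1.0, 0.0, 0.0]
contact_force: [-2.1, -0.3, 5.9]
opening: 0.497
finger_force: 61.6
```

>>> move_arm(plan=[0,0,0,0,0,0,50,0,0,0,0,0,0,65,0,0,0,0,0,0,85,0,0,0,0,0,0,85,0,0,10,0,0,0,85,0,0,40,0,0,0,85,0,0,48,0,0,0,85,0,-40,0,0,0,0,85,0,-45,0,0,0,0,85,0,-45,0,0,0,0,85,0,-45,0,0,0,0,85,0,-45,0,0,0,0,85])

```text
time: 12.8
eef_pos: [0.6442, 0.0031, 0.1307]
tcp_rot: [-0.0, 1.0, -0.0, 0.001]
contact_force: [-0.1, 0.3, 0.5]
opening: 0.995
finger_force: 0.0
```

>>> move_arm(plan=[1,-45,0,0,0,0,85,1,-45,0,0,0,0,85,1,-45,0,0,0,0,85,1,-40,0,0,0,0,85,2,-30,0,0,0,0,85,1,-12,0,0,0,0,85,0,0,0,0,0,0,85,0,0,0,0,0,0,85])

```text
time: 13.6
eef_pos: [0.6511, -0.211, 0.1297]
tcp_rot: [-0.0, 1.0, 0.0, -0.0]
contact_force: [0.3, 1.2, 0.2]
opening: 0.996
finger_force: 0.0
```

>>> move_arm(plan=[0,-1.8,-10,0,0,0,85,0,0,-30,0,0,0,85,0,0,-30,0,0,0,85,0,0,-20,0,0,0,85,0,0,-8,0,0,0,85,0,0,0,0,0,0,85,0,0,0,0,0,0,44,0,0,0,0,0,0,36,0,0,0,0,0,0,36,0,0,0,0,0,0,36,0,0,0,0,0,0,36,0,0,0,0,0,0,36])

```text
time: 14.8
eef_pos: [0.6525, -0.2146, 0.0338]
tcp_rot: [0.0, 1.0, -0.001, 0.002]
contact_force: [0.4, -0.0, 5.9]
opening: 0.496
finger_force: 61.6
```

>>> move_arm(plan=[0,0,10,0,0,0,36,0,0,30,0,0,0,36,0,0,40,0,0,0,36,-15,5,0,0,0,0,36,-35,11,0,0,0,0,36,-35,11,0,0,0,0,36,-35,11,0,0,0,0,36,-35,11,0,0,0,0,36,-30,10,0,0,0,0,36,-18,7,0,0,0,0,36,0,0,0,0,0,0,36,0,0,0,0,0,0,36])

```text
time: 16.0
eef_pos: [0.4481, -0.1481, 0.1117]
tcp_rot: [0.0, 1.0, -0.0, 0.0]
contact_force: [1.4, -0.4, -0.8]
opening: 0.497
finger_force: 61.2
```

>>> move_arm(plan=[-1,0,-10,0,0,0,36,0,0,-25,0,0,0,36,0,0,-25,0,0,0,36,0,0,-10,0,0,0,36,0,0,-4,0,0,0,36,0,0,-1.5,0,0,0,36,0,0,0,0,0,0,36,0,0,0,0,0,0,36])

```text
time: 16.8
eef_pos: [0.448, -0.1485, 0.0372]
tcp_rot: [0.0, 1.0, -0.001, 0.001]
contact_force: [0.3, -0.2, -1.9]
opening: 0.495
finger_force: 61.2
```

>>> move_arm(plan=[0,0,-1.2,0,0,0,36,0,0,-1,0,0,0,36,0,0,-0.7,0,0,0,36,0,0,0,0,0,0,36,0,0,0,0,0,0,36])

```text
time: 17.3
eef_pos: [0.4473, -0.1481, 0.0338]
tcp_rot: [-0.0, 1.0, -0.0, 0.0]
contact_force: [-1.6, 0.7, 3.2]
opening: 0.492
finger_force: 61.7
```

>>> move_arm(plan=[0,0,0,0,0,0,50,0,0,0,0,0,0,65,0,0,0,0,0,0,85,0,0,0,0,0,0,85,0,0,10,0,0,0,85,0,0,40,0,0,0,85,0,0,47,0,0,0,85,30,20,0,0,0,0,85,35,25,0,0,0,0,85,35,25,0,0,0,0,85,35,25,0,0,0,0,85,35,24,0,0,0,0,85])

```text
time: 18.5
eef_pos: [0.6186, -0.0277, 0.1312]
tcp_rot: [-0.0, 1.0, -0.0, 0.0]
contact_force: [0.5, -0.5, 1.0]
opening: 0.996
finger_force: 0.0
```

>>> move_arm(plan=[20,13,0,0,0,0,85,10,6.5,0,0,0,0,85,0,0,0,0,0,0,85,0,0,0,0,0,0,85])

```text
time: 18.9
eef_pos: [0.6463, -0.01, 0.1302]
tcp_rot: [0.0, 1.0, -0.0, -0.001]
contact_force: [0.2, -0.0, -0.1]
opening: 0.997
finger_force: 0.0
```

>>> move_arm(plan=[1.2,0,-10,0,0,0,85,0,0,-30,0,0,0,85,0,0,-30,0,0,0,85,0,0,-20,0,0,0,85,0,0,-8,0,0,0,85,0,0,0,0,0,0,85,0,0,0,0,0,0,44,0,0,0,0,0,0,36,0,0,0,0,0,0,36,0,0,0,0,0,0,36,0,0,0,0,0,0,36,0,0,0,0,0,0,36])

```text
time: 20.1
eef_pos: [0.6498, -0.0098, 0.0342]
tcp_rot: [-0.0, 1.0, -0.0, 0.002]
contact_force: [-0.1, 0.2, 6.4]
opening: 0.495
finger_force: 61.5
```

>>> move_arm(plan=[0,0,10,0,0,0,36,0,0,30,0,0,0,36,0,0,40,0,0,0,36,0,-20,0,0,0,0,36,0,-35,0,0,0,0,36,0,-35,0,0,0,0,36,0,-35,0,0,0,0,36,-1,-35,0,0,0,0,36,-1,-25,0,0,0,0,36,0,-15,0,0,0,0,36,0,0,0,0,0,0,36,0,0,0,0,0,0,36])

```text
time: 21.3
eef_pos: [0.646, -0.2086, 0.1119]
tcp_rot: [0.0, 1.0, 0.001, -0.0]
contact_force: [0.4, -1.0, -0.9]
opening: 0.49
finger_force: 61.1
```

>>> move_arm(plan=[0.5,-1,-10,0,0,0,36,0,0,-25,0,0,0,36,0,0,-25,0,0,0,36,0,0,-10,0,0,0,36,0,0,-4,0,0,0,36,0,0,-1.5,0,0,0,36,0,0,0,0,0,0,36,0,0,0,0,0,0,36])

```text
time: 22.1
eef_pos: [0.6478, -0.2109, 0.0383]
tcp_rot: [-0.0, 1.0, -0.001, 0.001]
contact_force: [0.2, -1.2, -0.9]
opening: 0.497
finger_force: 61.1
```

>>> move_arm(plan=[0,0,-1.8,0,0,0,36,0,0,-1,0,0,0,36,0,0,-0.7,0,0,0,36,0,0,0,0,0,0,36,0,0,0,0,0,0,36])

```text
time: 22.6
eef_pos: [0.6471, -0.2107, 0.0343]
tcp_rot: [-0.0, 1.0, -0.0, 0.0]
contact_force: [-2.6, 1.8, 4.4]
opening: 0.496
finger_force: 61.7
```

>>> move_arm(plan=[0,0,0,0,0,0,50,0,0,0,0,0,0,65,0,0,0,0,0,0,85,0,0,0,0,0,0,85,0,0,10,0,0,0,85,0,0,40,0,0,0,85,0,0,47,0,0,0,85,-15,30,0,0,0,0,85,-22,40,0,0,0,0,85,-22,40,0,0,0,0,85,-22,40,0,0,0,0,85,-22,40,0,0,0,0,85])

```text
time: 23.8
eef_pos: [0.543, -0.0192, 0.1312]
tcp_rot: [0.0, 1.0, -0.0, 0.001]
contact_force: [0.2, 0.7, -0.4]
opening: 0.996
finger_force: 0.0
```

>>> move_arm(plan=[-22,40,0,0,0,0,85,-22,40,0,0,0,0,85,-22,40,0,0,0,0,85,-15,30,0,0,0,0,85,-9,17,0,0,0,0,85,0,0,0,0,0,0,85,0,0,0,0,0,0,85])

```text
time: 24.5
eef_pos: [0.4542, 0.1466, 0.131]
tcp_rot: [-0.001, 1.0, -0.0, 0.001]
contact_force: [0.3, -1.0, -0.1]
opening: 0.993
finger_force: 0.0
```

>>> move_arm(plan=[-0.5,0,-10,0,0,0,85,0,0,-30,0,0,0,85,0,0,-30,0,0,0,85,0,0,-20,0,0,0,85,0,0,-8,0,0,0,85,0,0,0,0,0,0,85,0,0,0,0,0,0,44,0,0,0,0,0,0,36,0,0,0,0,0,0,36,0,0,0,0,0,0,36,0,0,0,0,0,0,36,0,0,0,0,0,0,36])

```text
time: 25.7
eef_pos: [0.4548, 0.1466, 0.0338]
tcp_rot: [-0.0, 1.0, 0.0, 0.002]
contact_force: [0.1, -1.1, 5.9]
opening: 0.494
finger_force: 61.2
```

>>> move_arm(plan=[0,0,10,0,0,0,36,0,0,30,0,0,0,36,0,0,40,0,0,0,36,15,-12,0,0,0,0,36,30,-25,0,0,0,0,36,30,-25,0,0,0,0,36,30,-25,0,0,0,0,36,30,-25,0,0,0,0,36,30,-25,0,0,0,0,36,16,-14,0,0,0,0,36,10,-8,0,0,0,0,36,0,0,0,0,0,0,36])

```text
time: 26.9
eef_pos: [0.6445, -0.0136, 0.1111]
tcp_rot: [0.001, 1.0, 0.0, -0.001]
contact_force: [0.1, 0.8, -1.4]
opening: 0.494
finger_force: 61.2
```

>>> move_arm(plan=[0,0,0,0,0,0,36,0,0,0,0,0,0,36])

```text
time: 27.1
eef_pos: [0.6431, -0.0115, 0.1117]
tcp_rot: [-0.0, 1.0, 0.0, -0.001]
contact_force: [-0.1, 0.3, -2.4]
opening: 0.495
finger_force: 61.2
```

>>> move_arm(plan=[0.8,-0.7,-10,0,0,0,36,0,0,-25,0,0,0,36,0,0,-25,0,0,0,36,0,0,-10,0,0,0,36,0,0,-4,0,0,0,36,0,0,-1.5,0,0,0,36,0,0,0,0,0,0,36,0,0,0,0,0,0,36])

```text
time: 27.9
eef_pos: [0.6461, -0.0134, 0.0382]
tcp_rot: [0.0, 1.0, -0.0, 0.001]
contact_force: [0.7, -0.7, -1.6]
opening: 0.499
finger_force: 61.2
```

>>> move_arm(plan=[0,0,-1.8,0,0,0,36,0,0,-1,0,0,0,36,0,0,-0.7,0,0,0,36,0,0,0,0,0,0,36,0,0,0,0,0,0,36])

```text
time: 28.4
eef_pos: [0.6453, -0.0133, 0.0339]
tcp_rot: [-0.0, 1.0, -0.0, 0.0]
contact_force: [-2.0, 0.1, 2.4]
opening: 0.494
finger_force: 61.7
```

>>> move_arm(plan=[0,0,0,0,0,0,50,0,0,0,0,0,0,65,0,0,0,0,0,0,85,0,0,0,0,0,0,85,0,0,10,0,0,0,85,0,0,40,0,0,0,85,0,0,50,0,0,0,85,0,0,40,0,0,0,85,-30,40,0,0,0,0,85,-30,40,0,0,0,0,85,-30,40,0,0,0,0,85,-30,40,0,0,0,0,85])

```text
time: 29.6
eef_pos: [0.524, 0.148, 0.1743]
tcp_rot: [0.0, 1.0, 0.0, 0.001]
contact_force: [1.1, 0.0, 0.4]
opening: 0.996
finger_force: 0.0
```

>>> move_arm(plan=[-30,40,0,0,0,0,85,-20,40,0,0,0,0,85,-20,40,0,0,0,0,85,-20,40,0,0,0,0,85,-20,40,0,0,0,0,85,0,0,0,0,0,0,85,0,0,0,0,0,0,85,0,0,0,0,0,0,85])

```text
time: 30.4
eef_pos: [0.4156, 0.3462, 0.1736]
tcp_rot: [0.0, 1.0, -0.0, 0.0]
contact_force: [0.8, -0.3, 0.2]
opening: 0.993
finger_force: 0.0
```

Run:
```python
from plant import ctrl,cams
import cv2
t=cams.read_camera("top")['color'][:,:,::-1];s=cams.read_camera("scene")['color'][:,:,::-1]
cv2.imwrite("pics/tf.png",cv2.convertScaleAbs(cv2.resize(t[115:280,125:385],None,fx=3,fy=3,interpolation=2),alpha=1.5))
cv2.imwrite("pics/sf.png",cv2.convertScaleAbs(cv2.resize(s[115:380,130:420],None,fx=2.2,fy=2.2,interpolation=2),alpha=1.3))
```

```text
(no output)
```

View pics/tf.png

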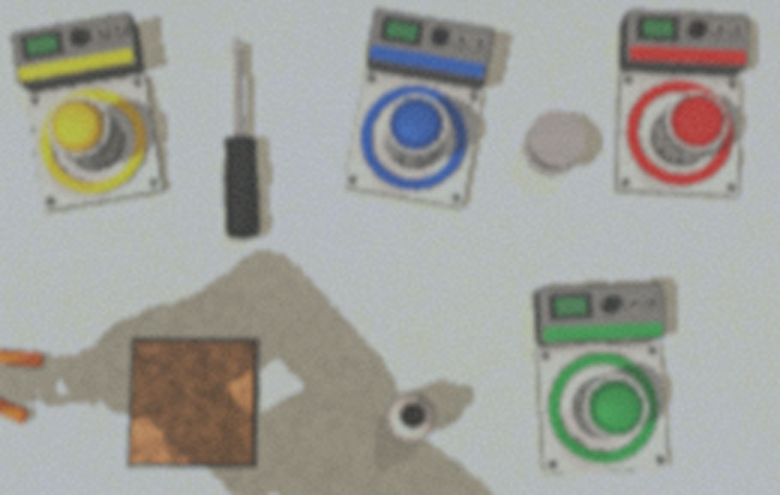

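View pics/sf.png

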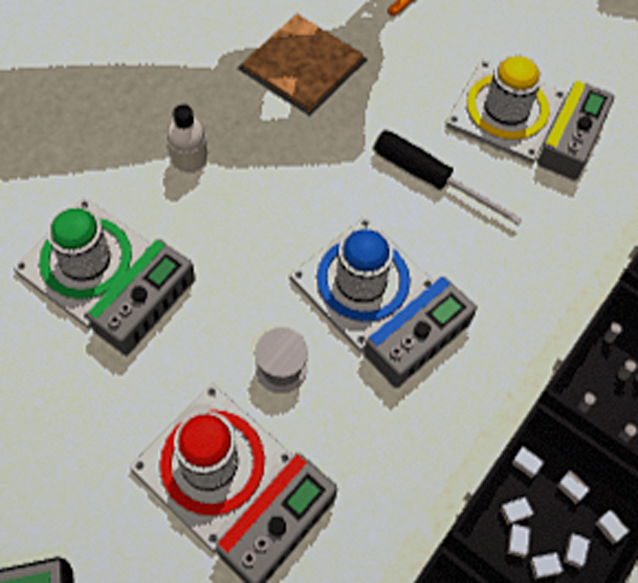

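Each module is in its own ring, and the bottle has not moved (cap still at 412,415). I'll check how well they are centred before handing in.

Run:
```python
from m import *
for k,(u,v),(p,q) in [("y",(78,126),(519,73)),("b",(416,124),(366,250)),("r",(698,121),(205,441)),("g",(616,408),(75,228))]:
    a,b=(25,22) ; print(k,*fit(T,tf((u-26,u+26,v-26,v+26)),dm),*fit(S,sf((p-24,p+24,q-21,q+21)),dm))
```

```text
y [0.6446 0.2247] 0.6 [0.6437 0.2254] 1.7
b [ 0.6446 -0.0137] 0.6 [ 0.6432 -0.0127] 0.4
r [ 0.6456 -0.212 ] 0.6 [ 0.6452 -0.2105] 3.0
g [ 0.4457 -0.1487] 0.9 [ 0.4451 -0.1469] 0.1
```

All are within about 3 mm of their ring centres, against 9 mm of clearance.

```bash
python3 -c "
from plant import order
print(order.sign_off())"
```

```text
the job is handed in; nothing more can be done
None
```

All four modules now stand upright in the rings of their own lens colours, within about 3 mm of centre; the flux bottle was left where it stood, and the job was handed in at about 31 s of robot time.

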